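Stand the fallen glue bottle up and snap its cap on

ROBOT

A 6-joint arm with a two-finger parallel gripper is mounted at the origin on a cart in front of the work surface, level with it; the furniture and walls round the work are solid. World frame = base frame: x ahead of the robot, y to its left, z up, the work surface at z = 0. Lengths are in m, angles in degrees, forces in N, time in s.
With the tool pointing down it reaches from about 0.25 to 0.725 m from the base axis. Payload 9.7 kg.
Tool frame: the origin (TCP) lies midway between the tips of the shut fingers; the grasp point (between the pads) lies 19 mm behind it; z points along the fingers, y is the line along which they close (so a half turn about z gives the same grasp; the last joint's range is limited). The gripper opens to 85 mm and grips with 20 to 120 N. Pads are 22 mm wide; open, the fingers measure 114 mm over their backs; the gripper's body (76 mm by 85 mm) begins 54 mm behind the grasp point. The pads swing forward as they close: fully open they stand 13 mm farther back than shut.
Start: joints at [-69.672, 4.979, 10.078, 95.1, 0, 90], TCP at [0.191, -0.516, 0.231] pointing down, gripper open.
Joint ranges: [-179.16, 179.16], [-48.56, 103.87], [-65.8, 70.77], [-126.05, 130.52], [-82.76, 87.17], [-180, 180]. Speed limits (degrees/s): [127.2, 127.2, 147.25, 180, 180, 180].

INTERFACE

Orientations are given as [roll, pitch, yaw] about the fixed x, y, z axes, in that order (R = Rz(yaw) Ry(pitch) Rx(roll)).
In Python, from workcell import * gives the robot as it stands.
- The arm moves only by the tool servo_tool, never from a script. Its argument "moves" is a list of rows, each a list of 4 numbers: the shift along the world's x, y, z in parts of the range, where 1.0 means 80 cm, then the turn about the world's z in a scale on which 1.0 is pi/2 rad. A call has 1 to 20 rows; each row is the pose to reach, as a shift and turn from the pose commanded when the call began; what a row does not reach only later rows make up. A row lasts 1/12 s, in which the tool goes at most 41.7 mm and 7.16 degrees, less where a joint would pass 70% of its speed; a pose out of reach is approached as far as the arm can. A call with a gripper value outside its range is refused whole. "claw" is the closure, from 0 (fully open) to 1 (shut), set as the call begins (left out, the last holds). The fingers move at their own pace and stop on an object; "force" is the grip in N (left out, the last holds). Time passes only in rows, so rows that repeat a pose let the fingers close. It gives the time, the measured TCP pose, the force, the opening and the grip force at its end, in the units of the state.
- get_obs(): the state, without advancing time (a new reading comes with each control period).
- camera(name): name is "scene" or "top" or "wrist"; returns the picture (400x640x3 uint8, red, green, blue); there is no depth.
- get_calibration(name): a dict with "fx", "fy", "cx", "cy" (pixels), "rvec" (rotation vector, rad) and "tvec" (3), from world to camera coordinates, as OpenCV has them; the wrist camera has in their place "tool_from_camera" (4x4, takes a point from camera to tool coordinates, whose origin is the TCP and whose axes are the flange's). Camera axes: x right, y down, z forward; pixel columns grow to the right and rows downward; lengths in m; the calibration is good to about 2 mm. A picture is of the moment at which its call begins: read the wrist's pose just before it. get_calibration takes no time and is no camera call.
- job_done(): hands the job in; it is judged then, once.
The state is a dict: "time": time; "q": joint angles; "qd": joint speeds; "joint_efforts": joint torques, N m; "ee_pos": TCP position; "tcp_rot": TCP orientation; "wrist_force": force on the tool from outside, world axes, zero at the start; "torque": the same for the moment, N m; "opening": finger opening in m; "grasp_force": force on a finger pad.
Only numpy, scipy, OpenCV 4.12 (cv2) and the standard library are available. Lean on these libraries where they do the work, as an engineer would, in place of code of your own. Each camera call takes 0.05 s, during which the arm holds its last target. There are 200 camera calls.

TASK

A glue bottle has been knocked over with its cap off and will dry out: stand it upright on the counter, put the loose white cap over its nozzle and press straight down, through the click, until the cap's rim sits fully home on the collar. Do not let up after the click: finish with the gripper still pressing the cap down firmly (about 12 N), bottle upright on the counter. Do not knock over the second, capped glue bottle.

Things in the scene. Friction and masses are not known exactly. Their poses are not given: they have to be found in the camera images.
- glue_fallen: the glue bottle lying on its side, cap off: 39 mm diameter, 125 mm long, 50 to 100 g. Origin: centre of its foot, 19.5 mm above the counter while it lies; its z axis runs from foot to nozzle tip, at the start level and toward +y, up to 30 degrees either way. Along z: round body, radius 19.5 mm, to 70 mm; shoulder to 80; neck and snap collar 80 to 94; nozzle, radius 7 mm, to 125 mm
- bottle_seat (a point): on the fallen bottle's axis, 83 mm from its foot (axes as the bottle's): the top of the white flange (radius 19 mm) on which the cap's rim sits, rigidly, when home. The neck above has radius 12 mm, its snap bead radius 14.5 mm, 8 mm above this point, chamfered 45 degrees. At the click a cap held in the gripper may pull the light bottle up a few mm: push on until it stands and resists again
- cap: the loose white cap standing mouth down on the counter: tube with a closed top, outside 35 mm (36 over fine ribs), 48 mm high, inside 31 mm, 44 mm deep, 25 to 40 g. Origin: centre of its open rim, z up to the closed top. Four sprung tabs inside meet the bead with the rim 7 mm above home; the push rises to 8 to 14 N with the rim 5 mm above home, then drops (the click). Any turn about z fits
- glue_standing: a second glue bottle of the same shape, standing upright farther back on the right with its own cap already on (39 mm diameter, 131 mm high), loose: leave it standing. Origin: centre of its foot, z up
There are look-alikes about, which are no part of the job. Of the things shaped like the cap, the white one is meant.

How it is judged (in metres and radians):
On the way, in this order (a step that is already met when the one before it is completed fails the run):
1. the fallen bottle stands upright on the counter, its cap not yet on it (angle between glue_fallen's own z axis and vertical below 0.1 rad and height (world z) of glue_fallen below 0.004 m and linear speed of glue_fallen below 0.02 m/s and distance between cap and bottle_seat above 0.02 m), for 0.3 s.
2. the cap has gone through its click: rim within 2 mm of the flange (z of cap in the frame of bottle_seat between -0.002 and 0.002 m and distance between cap and bottle_seat below 0.003 m and angle between glue_fallen's own z axis and vertical below 0.1 rad), for 0.1 s.
At the end, for the whole second after the job is handed in: The fallen bottle stands still and upright on the counter (0.08 rad); the cap sits home on it (rim at most 1.5 mm above the flange, centred to 2.5 mm, in line to 0.08 rad), pressed by the gripper onto the bottle with more than 5 N through the last second; the second bottle still stands (angle between glue_fallen's own z axis and vertical below 0.08 rad and height (world z) of glue_fallen between -0.003 and 0.004 m and distance between cap and bottle_seat below 0.0025 m and z of cap in the frame of bottle_seat below 0.0015 m and angle between the z axis of cap and the z axis of glue_fallen, either way round below 0.08 rad and contact force between cap and glue_fallen above 5 N and contact force between the fingers and cap above 3 N and linear speed of glue_fallen below 0.01 m/s and angle between glue_standing's own z axis and vertical below 0.15 rad); the arm keeps its last pose, push and grip.
It fails at once if the second, capped bottle is knocked over (tilted more than 0.5 rad) (angle between glue_standing's own z axis and vertical above 0.5 rad).
It also fails if it takes over 61 s, if anything falls off the work surface, if the arm or the gripper's body presses on something with over 40 N, if the wrist force passes 120 N, or if a joint passes its speed limit or range.

## Working session

There is one attempt and no reset: what is moved stays moved. The work goes in short steps, Python scripts to look and compute and a tool call to move; the robot and the scene stay as the last step left them, time stands still between calls to the robot, and variables do not carry over. Pictures are saved under pics/ and viewed, at most 10 in all, crops included, and the job is handed in when it is done.

Besides the shell and the picture viewer there is one more tool, called after ">>>" as name([rows], argument=value, ...), one row to a line, values as JSON. servo_tool: Moves the arm, as the interface text tells. Its arguments: {"type":"object","properties":{"moves":{"type":"array","items":{"type":"array","items":{"type":"number"}}},"claw":{"type":"number"},"force":{"type":"number"}},"required":["moves"]}

```bash
mkdir -p pics; ls; python3 - <<'E'
from workcell import *
import cv2
o=get_obs();print({k:o[k] for k in('time','ee_pos','tcp_rot','opening')})
for n in('scene','top'):
    cv2.imwrite(f'pics/{n}0.png',camera(n)[:,:,::-1]);print(n,get_calibration(n))
print(get_calibration('wrist'))
E
```

```text
pics
{'time': 0.0, 'ee_pos': array([ 0.19096105, -0.5155349 ,  0.23057553]), 'tcp_rot': array([-1.79923698e+02, -1.33437968e-04,  2.03221181e+01]), 'opening': 0.0856399850630884}
scene {'fx': 388.3570179316928, 'fy': 388.3570179316928, 'cx': 326.24460492602384, 'cy': 196.38488842792393, 'rvec': array([ 0.6531838 , -2.53126631,  1.24948642]), 'tvec': array([0.41892741, 0.21433405, 0.83277963])}
top {'fx': 505.37730839933096, 'fy': 505.37730839933096, 'cx': 324.01814611079413, 'cy': 204.12377399493076, 'rvec': array([ 2.12983242, -2.1895074 ,  0.1250264 ]), 'tvec': array([-0.06096738,  0.53857046,  1.07846215])}
{'fx': 352.9009753295742, 'fy': 352.9009753295742, 'cx': 319.8749931924658, 'cy': 202.76305587282673, 'tool_from_camera': array([[-4.28979335e-04, -9.60289456e-01, -2.79005336e-01,
         7.13829201e-02],
       [ 9.99999902e-01, -4.43512210e-04, -1.10363266e-05,
        -8.20555121e-04],
       [-1.13144205e-04, -2.79005313e-01,  9.60289551e-01,
        -1.42459431e-01],
       [ 0.00000000e+00,  0.00000000e+00,  0.00000000e+00,
         1.00000000e+00]])}
```

View pics/top0.png

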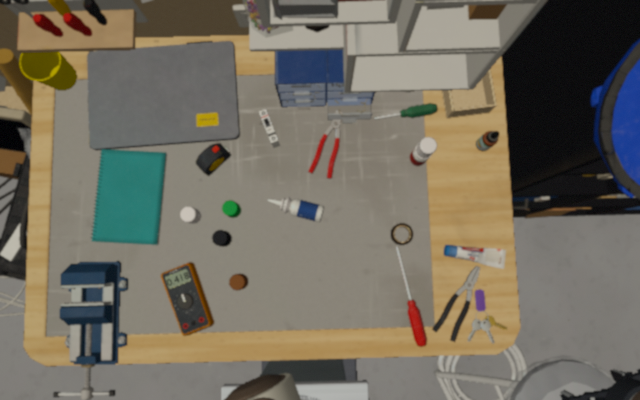

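View pics/scene0.png

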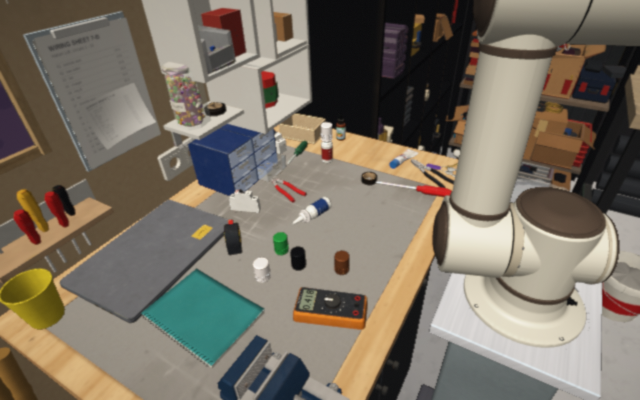

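The top view shows the fallen bottle with its blue foot end near (322,214) and its nozzle near (268,202). The capped standing bottle is at (424,150).
There are four cap-shaped things: white (189,214), green (231,208), black (221,238) and brown (238,281). The white one at (189,214) fits the description, and I'll confirm it with a crop.

```bash
cat > h.py <<'E'
from workcell import *
import cv2, numpy as np
def P(n):
    c=get_calibration(n);K=np.array([[c['fx'],0,c['cx']],[0,c['fy'],c['cy']],[0,0,1.]])
    return K,cv2.Rodrigues(c['rvec'])[0],np.array(c['tvec'])
def ray(n,uv,z):
    K,R,t=P(n);o=-R.T@t;d=R.T@np.linalg.inv(K)@[uv[0],uv[1],1];return o+d*(z-o[2])/d[2]
E
python3 - <<'E'
from h import *
im=cv2.imread('pics/top0.png');hsv=cv2.cvtColor(im,cv2.COLOR_BGR2HSV)
big=cv2.resize(im[170:300,170:340],None,fx=4.6,fy=4.6,interpolation=cv2.INTER_CUBIC);cv2.imwrite('pics/crop0.png',big)
def blobs(m,box,zs,nm):
    x0,y0,x1,y1=box;k=np.zeros_like(m);k[y0:y1,x0:x1]=m[y0:y1,x0:x1]
    cs,_=cv2.findContours(k,0,1)
    for c in cs:
        if cv2.contourArea(c)>40:
            r=cv2.minAreaRect(c);M=cv2.moments(c);ce=(M['m10']/M['m00'],M['m01']/M['m00'])
            print(nm,'area',cv2.contourArea(c),'c',np.round(ce,1),'rect',np.round(cv2.boxPoints(r),1).tolist(),[ray('top',ce,z).round(4).tolist() for z in zs])
white=((hsv[:,:,1]<40)&(hsv[:,:,2]>165)).astype(np.uint8)
blue=((hsv[:,:,0]>95)&(hsv[:,:,0]<130)&(hsv[:,:,1]>110)).astype(np.uint8)
blobs(white,(175,195,205,230),(.024,.048),'cap')
blobs(blue,(280,185,335,230),(.0195,),'body')
blobs(white|blue,(260,185,335,230),(.0195,),'bottle')
blobs(((hsv[:,:,1]<40)&(hsv[:,:,2]>150)).astype(np.uint8),(400,130,445,175),(.131,),'stand')
E
```

```text
cap area 157.0 c [187.  213.8] rect [[180.0, 207.0], [194.0, 207.0], [194.0, 221.0], [180.0, 221.0]] [[0.5244, 0.2273, 0.024], [0.5219, 0.2207, 0.048]]
body area 203.0 c [307.2 209.8] rect [[297.5, 214.89999389648438], [301.0, 201.0], [316.79998779296875, 204.89999389648438], [313.29998779296875, 218.8000030517578]] [[0.5264, -0.0383, 0.0195]]
bottle area 203.0 c [307.2 209.8] rect [[297.5, 214.89999389648438], [301.0, 201.0], [316.79998779296875, 204.89999389648438], [313.29998779296875, 218.8000030517578]] [[0.5264, -0.0383, 0.0195]]
bottle area 64.0 c [293.7 206.5] rect [[288.70001220703125, 211.3000030517578], [291.0, 200.1999969482422], [298.29998779296875, 201.6999969482422], [296.0, 212.8000030517578]] [[0.5347, -0.0083, 0.0195]]
stand area 189.0 c [427.3 145. ] rect [[419.0, 152.0], [419.0, 137.0], [435.0, 137.0], [435.0, 152.0]] [[0.6397, -0.2883, 0.131]]
```

View pics/crop0.png

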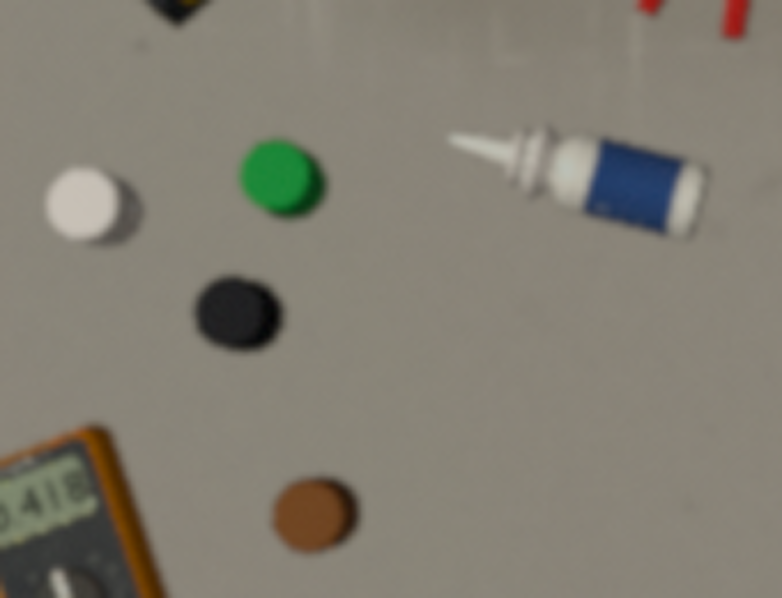

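The crop confirms the white cap, with its closed top at crop (83,203), which is top-view pixel (188.0,214.1). The bottle's nozzle tip is at (267.8,200) and its foot end at about (321.5,213.5).

```bash
python3 - <<'E'
from h import *
K,R,t=P('top');print('cam',-R.T@t)
a=ray('top',(267.8,200.2),.0195);b=ray('top',(321.5,213.4),.0195);n=ray('top',(283.5,204.0),.0195)
d=a-b;L=np.linalg.norm(d);d/=L;print('tip',a,'foot',b,'L',L,'ang from +y deg',np.degrees(np.arctan2(-d[0],d[1])),'d',d)
for base in(a-d*.125,b): print([ (l,(base+d*l).round(4)) for l in(0,.083,.110)])
print('cap',ray('top',(188.0,214.1),.048))
E
```

```text
cam [ 0.40643059 -0.07618795  1.13396003]
tip [0.5503697  0.04889216 0.0195    ] foot [ 0.51757444 -0.06967383  0.0195    ] L 0.12301797864321351 ang from +y deg -15.461404236683702 d [0.26658919 0.96381025 0.        ]
[(0, array([ 0.517 , -0.0716,  0.0195])), (0.083, array([0.5392, 0.0084, 0.0195])), (0.11, array([0.5464, 0.0344, 0.0195]))]
[(0, array([ 0.5176, -0.0697,  0.0195])), (0.083, array([0.5397, 0.0103, 0.0195])), (0.11, array([0.5469, 0.0363, 0.0195]))]
cap [0.5212243  0.21856438 0.048     ]
```

Careful with the scale: shifts go in shares of 80 cm and turns go in shares of pi/2 rad. That gives: 54.9 cm / 80 = 0.6863, 35.5 cm / 80 = 0.4438, 0.946 rad / 1.5708 = 0.6022.

>>> servo_tool([
  [0.4438,0.6863,0,0.6022],
  [0.4438,0.6863,0,0.6022],
  [0.4438,0.6863,0,0.6022],
  [0.4438,0.6863,0,0.6022],
  [0.4438,0.6863,0,0.6022],
  [0.4438,0.6863,0,0.6022],
  [0.4438,0.6863,0,0.6022],
  [0.4438,0.6863,0,0.6022],
  [0.4438,0.6863,0,0.6022],
  [0.4438,0.6863,0,0.6022],
  [0.4438,0.6863,0,0.6022],
  [0.4438,0.6863,0,0.6022],
  [0.4438,0.6863,0,0.6022],
  [0.4438,0.6863,0,0.6022],
  [0.4438,0.6863,-0.05,0.6022],
  [0.4438,0.6863,-0.1,0.6022],
  [0.4438,0.6863,-0.15,0.6022],
  [0.4438,0.6863,-0.15,0.6022],
  [0.4438,0.6863,-0.15,0.6022],
  [0.4438,0.6863,-0.15,0.6022],
], claw=0, force=20)

```text
time: 1.77
ee_pos: [0.5452, 0.0333, 0.1106]
tcp_rot: [-179.8, 0.1, 74.6]
wrist_force: [0.3, -0.1, 0.2]
opening: 0.0853
grasp_force: 0.0
```

```bash
python3 - <<'E'
from h import *
from scipy.spatial.transform import Rotation as Ro
o=get_obs();im=camera('wrist');cv2.imwrite('pics/w1.png',im[:,:,::-1])
c=get_calibration('wrist');T=np.eye(4);T[:3,:3]=Ro.from_euler('xyz',o['tcp_rot'],degrees=True).as_matrix();T[:3,3]=o['ee_pos']
np.save('w1.npy',T@c['tool_from_camera'])
E
```

```text
(no output)
```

View pics/w1.png

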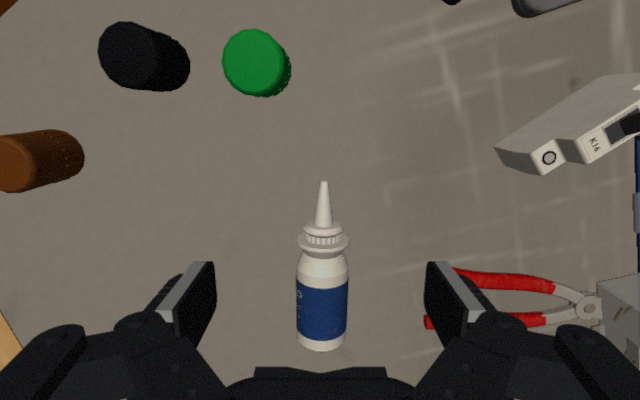

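The wrist view shows the bottle upright in the frame and nicely aligned with the tool: tip (323,182), flange (323,242), foot (321,346).

```bash
python3 - <<'E'
from h import *
W=np.load('w1.npy');c=get_calibration('wrist')
for uv in((323,182),(323,242),(321,347)):
    d=W[:3,:3]@[(uv[0]-c['cx'])/c['fx'],(uv[1]-c['cy'])/c['fy'],1];o=W[:3,3];print((o+d*(.0195-o[2])/d[2]).round(4))
E
```

```text
[0.5518 0.0507 0.0195]
[0.5403 0.0085 0.0195]
[ 0.5154 -0.0765  0.0195]
```

Converted, -10.2 cm / 80 = -0.1275, -8 cm / 80 = -0.1.

>>> servo_tool([
  [0.0013,0,-0.05,0],
  [0.0013,0,-0.1,0],
  [0.0013,0,-0.1275,0],
  [0.0013,0,-0.1275,0],
  [0.0013,0,-0.1275,0],
  [0.0013,0,-0.1275,0],
])

```text
time: 2.32
ee_pos: [0.549, 0.033, 0.0127]
tcp_rot: [179.8, -0.1, 74.5]
wrist_force: [0.4, 0.6, 0.6]
opening: 0.0853
grasp_force: 0.0
```

>>> servo_tool([
  [0,0,0,0],
  [0,0,0,0],
  [0,0,0,0],
  [0,0,0,0],
  [0,0,0,0],
  [0,0,0,0],
  [0,0,0,0],
  [0,0,0,0],
  [0,0,0,0],
  [0,0,0,0],
], claw=1, force=20)

```text
time: 3.15
ee_pos: [0.5471, 0.0333, 0.0094]
tcp_rot: [180.0, -0.0, 74.5]
wrist_force: [0.5, -0.4, 1.6]
opening: 0.0113
grasp_force: 19.3
```

Converted, 5.14 cm / 80 = 0.0643, 4 cm / 80 = 0.05.

>>> servo_tool([
  [-0.0013,-0.0044,0.0175,0],
  [-0.0029,-0.0105,0.0341,0],
  [-0.005,-0.0188,0.05,0],
  [-0.0081,-0.0291,0.0643,0],
  [-0.0081,-0.0291,0.0643,0],
  [-0.0081,-0.0291,0.0643,0],
])

```text
time: 3.65
ee_pos: [0.5409, 0.0094, 0.0613]
tcp_rot: [179.9, -0.0, 74.5]
wrist_force: [0.0, 0.7, -0.9]
opening: 0.0111
grasp_force: 19.2
```

```bash
python3 - <<'E'
from h import *
im=camera('scene')[:,:,::-1];cv2.imwrite('pics/s2.png',cv2.resize(im[130:290,220:420],None,fx=3,fy=3))
E
```

```text
(no output)
```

View pics/s2.png

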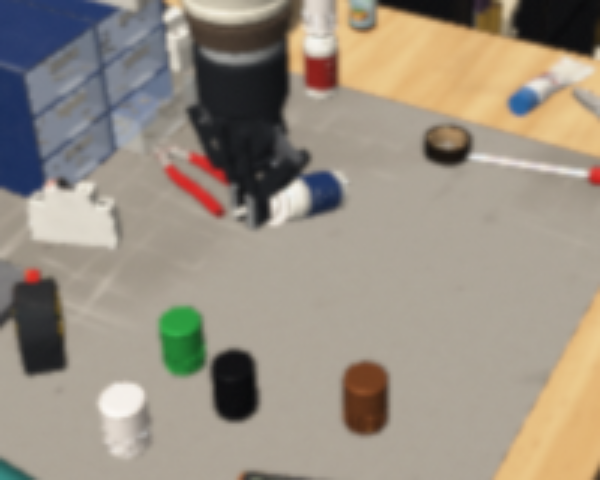

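The crop shows the bottle hanging from the fingers: nozzle near (265,212), foot near (343,187). I'll work out its tilt from that.

```bash
cat >> h.py <<'E'
def inplane(n,uv,g,d):  # ray meets the vertical plane through g along d: (along d, z)
    K,R,t=P(n);o=-R.T@t;r=R.T@np.linalg.inv(K)@[uv[0],uv[1],1];nn=np.cross(d,[0,0,1]);p=o+r*(nn@(np.array(g)-o))/(nn@r);return (p-g)@d,p[2]
def label(n,g,d,box,pic=None):
    im=pic if pic is not None else camera(n)[:,:,::-1].copy();h=cv2.cvtColor(im,cv2.COLOR_BGR2HSV)
    m=((h[:,:,0]>100)&(h[:,:,0]<128)&(h[:,:,1]>120)).astype(np.uint8);x0,y0,x1,y1=box;k=0*m;k[y0:y1,x0:x1]=m[y0:y1,x0:x1]
    c=max(cv2.findContours(k,0,1)[0],key=cv2.contourArea);M=cv2.moments(c);uv=(M['m10']/M['m00'],M['m01']/M['m00'])
    s,z=inplane(n,uv,g,d);return im,cv2.contourArea(c),np.round(uv,1),np.round([s,z,np.degrees(np.arctan2(g[2]-z,-s)),np.hypot(s,g[2]-z)],3)
D=np.array([.2672,.9636,0])
E
python3 - <<'E'
from h import *
o=get_obs();g=o['ee_pos']+[0,0,.010]
im,*r=label('scene',g,D,(305,170,345,220));print(r)
E
```

```text
[62.0, array([327.9, 193.3]), array([-0.087,  0.045, 15.99 ,  0.091])]
```

Converted, -4.5 cm / 80 = -0.0563, -2.05 cm / 80 = -0.0256.

>>> servo_tool([
  [-0.0035,-0.0125,0.0125,0],
  [-0.007,-0.0256,0.0238,0],
  [-0.0113,-0.0406,0.0325,0],
  [-0.0155,-0.0563,0.04,0],
  [-0.0155,-0.0563,0.04,0],
  [-0.0155,-0.0563,0.04,0],
])

```text
time: 4.25
ee_pos: [0.5282, -0.0362, 0.0933]
tcp_rot: [179.9, -0.0, 74.4]
wrist_force: [0.5, -0.3, -0.8]
opening: 0.0111
grasp_force: 19.5
```

```bash
python3 - <<'E'
from h import *
o=get_obs();g=o['ee_pos']+[0,0,.010]
im,*r=label('scene',g,D,(300,165,355,225));print(r)
cv2.imwrite('pics/s3.png',cv2.resize(im[140:240,260:400],None,fx=4,fy=4))
E
```

```text
[53.5, array([339.8, 177.6]), array([-0.087,  0.074, 18.783,  0.092])]
```

View pics/s3.png

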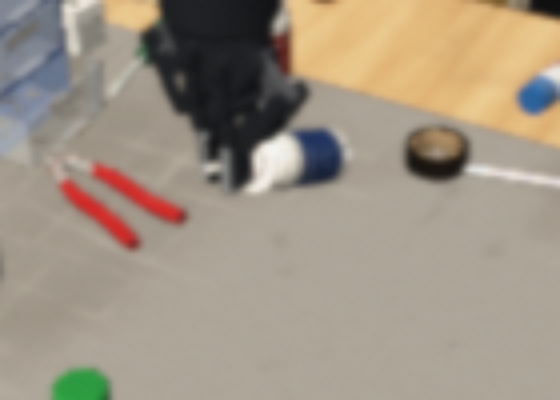

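The bottle is gripped stiffly and hangs at about 25–30° (label at crop (318,155)), clear of the counter. I'll ease the grip through the claw closure so it pivots down under gravity.

>>> servo_tool([
  [0,0,0,0],
  [0,0,0,0],
  [0,0,0,0],
], claw=0.885)

```text
time: 4.55
ee_pos: [0.5281, -0.0347, 0.0923]
tcp_rot: [-180.0, 0.0, 74.6]
wrist_force: [0.7, 0.3, -0.2]
opening: 0.011
grasp_force: 19.6
```

>>> servo_tool([
  [0,0,0,0],
  [0,0,0,0],
  [0,0,0,0],
], claw=0.877)

```text
time: 4.8
ee_pos: [0.5282, -0.0349, 0.0926]
tcp_rot: [-180.0, 0.0, 74.5]
wrist_force: [-1.1, -0.0, -2.3]
opening: 0.0109
grasp_force: 19.6
```

```bash
python3 - <<'E'
from h import *
o=get_obs();g=o['ee_pos']+[0,0,.010]
im,*r=label('scene',g,D,(300,165,355,225));print(r,o['opening'],o['grasp_force'])
E
```

```text
[35.0, array([339.7, 178.1]), array([-0.088,  0.073, 18.788,  0.093])] 0.010929153260157202 19.617414480890147
```

>>> servo_tool([
  [0,0,0,0],
  [0,0,0,0],
], claw=0.871)

```text
time: 5.02
ee_pos: [0.5282, -0.035, 0.0927]
tcp_rot: [-180.0, -0.0, 74.5]
wrist_force: [0.3, -0.3, -0.9]
opening: 0.011
grasp_force: 17.9
```

>>> servo_tool([
  [0,0,0,0],
  [0,0,0,0],
], claw=0.868)

```text
time: 5.18
ee_pos: [0.5282, -0.0351, 0.0927]
tcp_rot: [180.0, -0.0, 74.5]
wrist_force: [0.1, 1.0, -0.8]
opening: 0.0114
grasp_force: 14.5
```

>>> servo_tool([
  [0,0,0,0],
  [0,0,0,0],
], claw=0.865)

```text
time: 5.35
ee_pos: [0.5282, -0.0351, 0.0927]
tcp_rot: [180.0, -0.0, 74.5]
wrist_force: [0.2, 0.3, -1.0]
opening: 0.0117
grasp_force: 9.8
```

```bash
python3 - <<'E'
from h import *
o=get_obs();g=o['ee_pos']+[0,0,.010]
im,*r=label('scene',g,D,(300,165,355,225));print(r,o['opening'],o['grasp_force'])
E
```

```text
[40.5, array([338.6, 183.8]), array([-0.083,  0.055, 29.568,  0.096])] 0.011697728709458299 9.81885653592144
```

Easing works: the grip is now 10 N and the bottle is starting to rotate.

>>> servo_tool([
  [0,0,0,0],
  [0,0,0,0],
  [0,0,0,0],
], claw=0.863)

```text
time: 5.65
ee_pos: [0.5283, -0.035, 0.0928]
tcp_rot: [180.0, -0.0, 74.5]
wrist_force: [-0.4, 0.0, 0.8]
opening: 0.0117
grasp_force: 0.4
```

```bash
python3 - <<'E'
from h import *
o=get_obs();g=o['ee_pos']+[0,0,.010]
im,*r=label('scene',g,D,(300,165,355,235));print(r,o['opening'],o['grasp_force'],o['wrist_force'])
E
```

```text
[41.5, array([329.2, 201. ]), array([-4.600e-02,  1.600e-02,  6.222e+01,  9.800e-02])] 0.011680502509686821 0.4326572268837481 [-0.44531406  0.04632935  0.75885989]
```

>>> servo_tool([
  [0,0,0,0],
  [0,0,0,0],
], claw=0.867)

```text
time: 5.87
ee_pos: [0.5283, -0.035, 0.0928]
tcp_rot: [180.0, -0.0, 74.5]
wrist_force: [-0.0, 0.2, 1.6]
opening: 0.011
grasp_force: 1.4
```

```bash
python3 - <<'E'
from h import *
o=get_obs();g=o['ee_pos']+[0,0,.010]
im,*r=label('scene',g,D,(300,165,355,235));print(r,o['opening'],o['grasp_force'],o['wrist_force'])
cv2.imwrite('pics/s4.png',cv2.resize(im[140:240,260:400],None,fx=4,fy=4))
E
```

```text
[44.0, array([329.2, 201.1]), array([-4.5000e-02,  1.6000e-02,  6.2457e+01,  9.8000e-02])] 0.01104069186535548 1.4014074511578656 [-0.02058174  0.18796823  1.60596653]
```

View pics/s4.png

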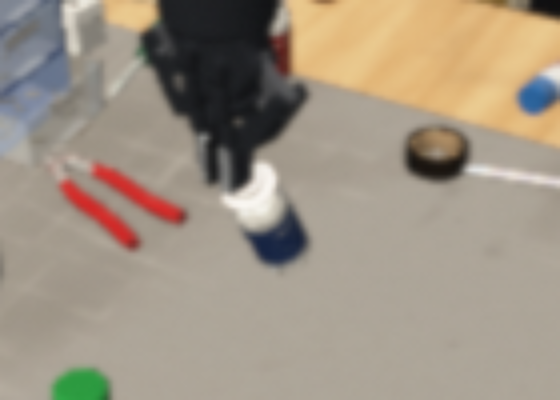

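The crop shows the bottle steep, at about 60–65°, with its heel on the counter near (275,260). I'll carry the nozzle on over the foot with a light grip.

Converted, -3.8 cm / 80 = -0.0475, -2.7 cm / 80 = -0.0338.

>>> servo_tool([
  [-0.0019,-0.0063,0.0025,0],
  [-0.0038,-0.0125,0.0044,0],
  [-0.0056,-0.02,0.0056,0],
  [-0.0075,-0.0275,0.0069,0],
  [-0.0094,-0.0338,0.0075,0],
  [-0.0113,-0.0413,0.0075,0],
  [-0.0131,-0.0475,0.0075,0],
  [-0.0131,-0.0475,0.0075,0],
], claw=0.871)

```text
time: 6.58
ee_pos: [0.5175, -0.074, 0.0989]
tcp_rot: [180.0, 0.0, 74.5]
wrist_force: [0.2, 1.5, 2.0]
opening: 0.0106
grasp_force: 0.9
```

```bash
python3 - <<'E'
from h import *
o=get_obs();g=o['ee_pos']+[0,0,.010]
im,*r=label('scene',g,D,(300,165,355,235));print(r,o['opening'],o['grasp_force'],o['wrist_force'])
o=get_obs();W=camera('wrist')[:,:,::-1];cv2.imwrite('pics/w5.png',W)
cv2.imwrite('pics/s5.png',np.hstack([cv2.resize(im[140:240,270:390],(400,333)),cv2.resize(W,(400,250))[:, :]][:1]+[np.vstack([cv2.resize(W,(400,250)),np.zeros((83,400,3),np.uint8)])]))
E
```

```text
[83.0, array([327.4, 199.3]), array([2.0000e-03, 2.6000e-02, 9.1214e+01, 8.3000e-02])] 0.010570709048422932 0.898927966991323 [0.16218305 1.49523408 1.9968189 ]
```

View pics/s5.png

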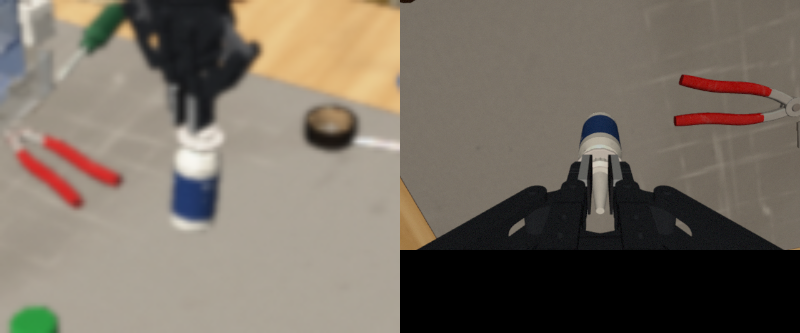

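The left crop shows the bottle nearly vertical: collar (200,140), foot (190,222). The wrist view shows the nozzle between the fingers. I'll work out the lean from the image axis.

```bash
cat >> h.py <<'E'
def proj(n,X):
    c=get_calibration(n);K,R,t=P(n);return cv2.projectPoints(np.array([X],float),c['rvec'],c['tvec'],K,None)[0].ravel()
E
python3 - <<'E'
from h import *
K,R,t=P('scene');C=-R.T@t;print('cam',C)
g=np.array([.5175,-.074,0])
for z in(.0,.035,.083,.109): print(z,proj('scene',g+[0,0,z]).round(1))
im=cv2.imread('pics/s5.png')[:,:400]
h=cv2.cvtColor(im,cv2.COLOR_BGR2HSV);m=((h[:,:,0]>100)&(h[:,:,0]<128)&(h[:,:,1]>120)).astype(np.uint8)*255
m[:160]=0;m[230:]=0;m[:,:150]=0
for y in range(170,226,8):
    r=np.where(m[y]>0)[0]
    if len(r): print(y,'label px',270+(r[0]+r[-1])/2/3.333, 140+y/3.333)
s=((h[:,:,2]>125)&(h[:,:,1]<45)).astype(np.uint8)
for y in range(128,228,5):
    r=np.where((s[y,150:240]|(m[y,150:240]>0))>0)[0]+150
    if len(r): print(y,'bottle',r[0],r[-1],270+(r[0]+r[-1])/2/3.333,140+y/3.333)
E
```

```text
cam [0.08999762 0.66469142 0.68194349]
0.0 [328.  206.3]
0.035 [327.8 196.4]
0.083 [327.5 182.2]
0.109 [327.3 174.1]
178 label px 323.55535553555353 193.4053405340534
186 label px 326.7056705670567 195.8055805580558
194 label px 328.05580558055806 198.2058205820582
202 label px 328.05580558055806 200.6060606060606
210 label px 327.9057905790579 203.006300630063
128 bottle 150 239 328.35583558355836 178.4038403840384
133 bottle 150 239 328.35583558355836 179.9039903990399
138 bottle 150 239 328.35583558355836 181.4041404140414
143 bottle 150 239 328.35583558355836 182.9042904290429
148 bottle 150 239 328.35583558355836 184.4044404440444
153 bottle 150 239 328.35583558355836 185.9045904590459
158 bottle 150 239 328.35583558355836 187.4047404740474
163 bottle 150 239 328.35583558355836 188.9048904890489
168 bottle 150 239 328.35583558355836 190.40504050405042
173 bottle 150 239 328.35583558355836 191.9051905190519
178 bottle 150 239 328.35583558355836 193.4053405340534
183 bottle 150 239 328.35583558355836 194.9054905490549
188 bottle 150 239 328.35583558355836 196.4056405640564
193 bottle 150 239 328.35583558355836 197.9057905790579
198 bottle 150 239 328.35583558355836 199.40594059405942
203 bottle 150 239 328.35583558355836 200.9060906090609
208 bottle 150 239 328.35583558355836 202.4062406240624
213 bottle 150 239 328.35583558355836 203.9063906390639
218 bottle 150 239 328.35583558355836 205.4065406540654
223 bottle 150 239 328.35583558355836 206.9066906690669
```

The lean is at most about 5°, well inside the self-righting range, so I'll release in two stages.

>>> servo_tool([
  [0,0,0,0],
  [0,0,0,0],
  [0,0,0,0],
  [0,0,0,0],
  [0,0,0,0],
  [0,0,0,0],
], claw=0.83)

```text
time: 7.18
ee_pos: [0.5177, -0.0729, 0.0986]
tcp_rot: [-180.0, 0.0, 74.5]
wrist_force: [0.3, 0.5, 0.4]
opening: 0.0143
grasp_force: 0.0
```

>>> servo_tool([
  [0,0,0,0],
  [0,0,0,0],
  [0,0,0,0],
  [0,0,0,0],
  [0,0,0,0],
  [0,0,0,0],
], claw=0.4)

```text
time: 7.68
ee_pos: [0.5177, -0.073, 0.0987]
tcp_rot: [180.0, 0.0, 74.5]
wrist_force: [-0.3, 0.3, 0.5]
opening: 0.0517
grasp_force: 0.0
```

Converted, 29.3 cm / 80 = 0.3663, 26 cm / 80 = 0.325.

>>> servo_tool([
  [0,0,0.025,0],
  [0,0,0.0625,0],
  [0,0,0.1125,0],
  [0,0.025,0.15,0],
  [0.0025,0.075,0.175,0],
  [0.0025,0.125,0.175,0],
  [0.0025,0.175,0.175,0],
  [0.0025,0.225,0.175,0],
  [0.0025,0.275,0.175,0],
  [0.0025,0.325,0.175,0],
  [0.0025,0.3663,0.175,0],
  [0.0025,0.3663,0.1375,0],
  [0.0025,0.3663,0.1,0],
  [0.0025,0.3663,0.075,0],
  [0.0025,0.3663,0.075,0],
  [0.0025,0.3663,0.075,0],
], claw=0)

```text
time: 9.02
ee_pos: [0.5191, 0.2198, 0.1583]
tcp_rot: [-179.9, 0.1, 74.5]
wrist_force: [-0.6, -0.5, -0.4]
opening: 0.0856
grasp_force: 0.0
```

```bash
python3 - <<'E'
from h import *
o=get_obs();print(o['ee_pos'],o['tcp_rot'])
a=camera('top')[:,:,::-1];b=camera('scene')[:,:,::-1];cv2.imwrite('pics/top6.png',a);cv2.imwrite('pics/sc6.png',b)
cv2.imwrite('pics/v6.png',np.hstack([cv2.resize(a[150:270,250:370],(390,390),interpolation=2),cv2.resize(b[140:230,280:370],(390,390),interpolation=2)]))
E
```

```text
[0.51914256 0.21977729 0.15832515] [-1.79918104e+02  6.34069694e-02  7.45316485e+01]
```

View pics/v6.png

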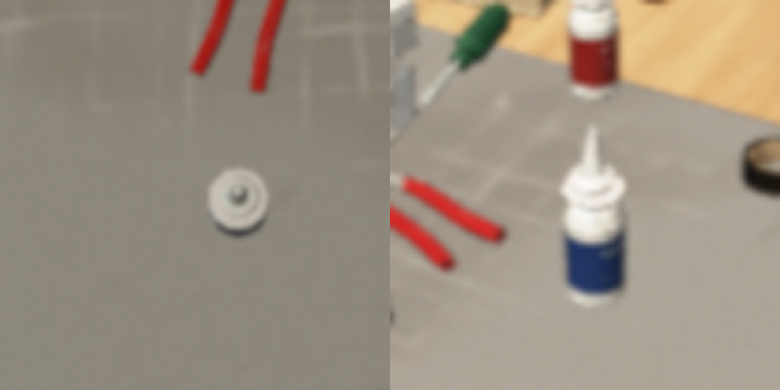

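The bottle stands upright: in the top view its flange is centred at about (323.2,211.5), with the nozzle tip at (323.2,210.3). Now I'll measure the bottle and cap more precisely.

```bash
python3 - <<'E'
from h import *
from scipy.spatial.transform import Rotation as Ro
a=cv2.imread('pics/top6.png');h=cv2.cvtColor(a,cv2.COLOR_BGR2HSV)
def big(m,box):
    x0,y0,x1,y1=box;k=np.zeros(m.shape,np.uint8);k[y0:y1,x0:x1]=m[y0:y1,x0:x1]
    c=max(cv2.findContours(k,0,1)[0],key=cv2.contourArea);return cv2.minEnclosingCircle(c),cv2.contourArea(c),cv2.boundingRect(c)
r=big((h[:,:,2]>150)&(h[:,:,1]<45),(305,195,342,230));print('flange',r,ray('top',r[0][0],.083))
print('tip',ray('top',(323.2,210.3),.125))
b=(280+593/4.333,140+127/4.333);print('scene tip',b,ray('scene',b,.125)); b=(280+595/4.333-90,0)
K,R,t=P('scene');bx=280+(593-390)/4.333;print('scene tip',bx,140+127/4.333,ray('scene',(bx,140+127/4.333),.125),proj('scene',[*ray('top',r[0][0],.083)[:2],.125]))
o=get_obs();w=camera('wrist')[:,:,::-1];cv2.imwrite('pics/w6.png',w);c=get_calibration('wrist')
T=np.eye(4);T[:3,:3]=Ro.from_euler('xyz',o['tcp_rot'],degrees=True).as_matrix();T[:3,3]=o['ee_pos'];W=T@c['tool_from_camera']
hw=cv2.cvtColor(w,cv2.COLOR_BGR2HSV)
exp=np.linalg.inv(W)@[.5212,.2186,.048,1];u=c['fx']*exp[0]/exp[2]+c['cx'];v=c['fy']*exp[1]/exp[2]+c['cy'];print('exp',u,v)
u,v=int(u),int(v)
for th in(150,175,195):
    q=big((hw[:,:,2]>th)&(hw[:,:,1]<40),(u-70,max(v-70,0),u+70,v+70));uv=q[0][0]
    d=W[:3,:3]@[(uv[0]-c['cx'])/c['fx'],(uv[1]-c['cy'])/c['fy'],1];p=W[:3,3];print(th,q,(p+d*(.048-p[2])/d[2]).round(4))
E
```

```text
flange (((322.5833435058594, 210.1041717529297), 9.605708122253418), 261.5, (314, 201, 19, 19)) [ 0.5181011  -0.07249538  0.083     ]
tip [ 0.51320881 -0.07386969  0.125     ]
scene tip (416.8566812831756, 169.30994691899377) [ 0.31105753 -0.18122454  0.125     ]
scene tip 326.8497576736672 169.30994691899377 [ 0.5177136  -0.07237207  0.125     ] [326.74390076 169.24917426]
exp 321.4715957532453 201.50473592778536
150 (((321.17327880859375, 191.4646453857422), 25.00571060180664), 1463.0, (300, 167, 45, 50)) [0.5231 0.2262 0.048 ]
175 (((322.0503845214844, 194.64483642578125), 21.458452224731445), 1370.5, (301, 174, 43, 43)) [0.523  0.2236 0.048 ]
195 (((321.83642578125, 194.70370483398438), 20.929805755615234), 1281.5, (302, 175, 41, 41)) [0.5229 0.2236 0.048 ]
```

Converted, -14 cm / 80 = -0.175, 0.25 cm / 80 = 0.0031.

>>> servo_tool([
  [0.0038,0.0031,-0.05,0],
  [0.0038,0.0031,-0.1,0],
  [0.0038,0.0031,-0.1375,0],
  [0.0038,0.0031,-0.1625,0],
  [0.0038,0.0031,-0.175,0],
  [0.0038,0.0031,-0.175,0],
  [0.0038,0.0031,-0.175,0],
  [0.0038,0.0031,-0.175,0],
])

```text
time: 9.83
ee_pos: [0.524, 0.2229, 0.0211]
tcp_rot: [179.9, -0.1, 74.5]
wrist_force: [-0.4, 0.4, 0.4]
opening: 0.0851
grasp_force: 0.0
```

>>> servo_tool([
  [0,0,0,0],
  [0,0,0,0],
  [0,0,0,0],
  [0,0,0,0],
  [0,0,0,0],
  [0,0,0,0],
  [0,0,0,0],
  [0,0,0,0],
  [0,0,0,0],
  [0,0,0,0],
], claw=1, force=45)

```text
time: 10.67
ee_pos: [0.523, 0.2226, 0.0195]
tcp_rot: [180.0, -0.0, 74.5]
wrist_force: [-1.7, -0.2, 4.4]
opening: 0.0341
grasp_force: 44.7
```

Converted, -29.5 cm / 80 = -0.3688, -28 cm / 80 = -0.35.

>>> servo_tool([
  [0,0,0.05,0],
  [0,0,0.1,0],
  [0,-0.0125,0.15,0],
  [-0.0013,-0.05,0.1938,0],
  [-0.0025,-0.1,0.1938,0],
  [-0.0038,-0.15,0.1938,0],
  [-0.005,-0.2,0.1938,0],
  [-0.0063,-0.25,0.1938,0],
  [-0.0063,-0.2875,0.1938,0],
  [-0.0063,-0.325,0.1938,0],
  [-0.0063,-0.35,0.1938,0],
  [-0.0063,-0.3688,0.1938,0],
  [-0.0063,-0.3688,0.1938,0],
  [-0.0063,-0.3688,0.1938,0],
  [-0.0063,-0.3688,0.1938,0],
  [-0.0063,-0.3688,0.1938,0],
])

```text
time: 12.0
ee_pos: [0.5177, -0.0717, 0.1736]
tcp_rot: [-180.0, -0.0, 74.6]
wrist_force: [-0.5, -0.1, -1.4]
opening: 0.0344
grasp_force: 45.0
```

```bash
python3 - <<'E'
from h import *
o=get_obs();b=camera('scene')[:,:,::-1];w=camera('wrist')[:,:,::-1];cv2.imwrite('pics/sc7.png',b);cv2.imwrite('pics/w7.png',w)
e=o['ee_pos'];print(e,o['opening'],o['grasp_force'])
for z in(e[2]-.0195,e[2]-.0195+.024): print('cap axis',proj('scene',[e[0],e[1],z]))
for z in(0.,.035,.083,.125): print('bottle axis',proj('scene',[.5178,-.0725,z]))
cv2.imwrite('pics/v7.png',np.hstack([cv2.resize(b[120:220,285:365],(400,500),interpolation=2),cv2.resize(w[:,160:480],(400,500))]))
E
```

```text
[ 0.51770002 -0.07170308  0.17364097] 0.034435328861176916 45.0366873031453
cap axis [326.51434746 159.92003392]
cap axis [326.3321703  151.82737403]
bottle axis [327.67691653 206.60122417]
bottle axis [327.45581616 196.68149442]
bottle axis [327.13799282 182.42226225]
bottle axis [326.84501545 169.27775134]
```

View pics/v7.png

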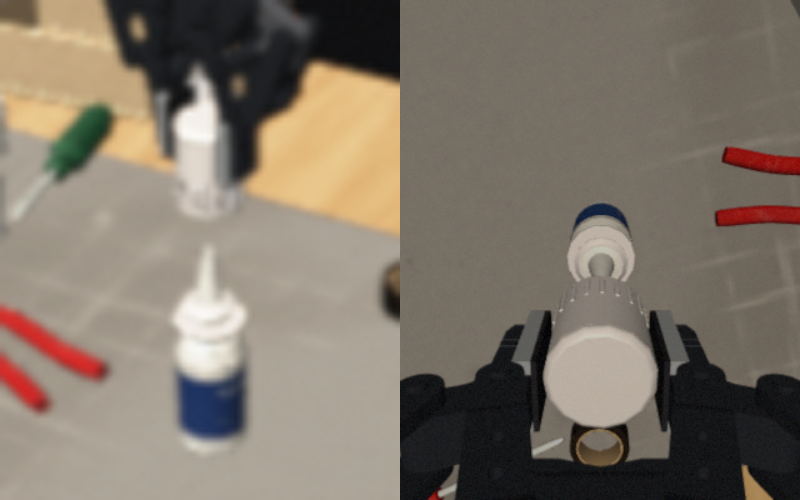

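The crops show the cap axis over the nozzle: in the scene crop the rim centre is at (208,210) and the tip at (209,245), and in the wrist crop the cap centre column is 600 against 601 for the bottle. The cap sits about 1 mm too far toward +y, so I'll correct that and lower it.

Converted, -5.3 cm / 80 = -0.0663, -0.15 cm / 80 = -0.0019.

>>> servo_tool([
  [0,-0.0019,-0.0063,0],
  [0,-0.0019,-0.015,0],
  [0,-0.0019,-0.025,0],
  [0,-0.0019,-0.0375,0],
  [0,-0.0019,-0.05,0],
  [0,-0.0019,-0.0588,0],
  [0,-0.0019,-0.0663,0],
  [0,-0.0019,-0.0663,0],
  [0,-0.0019,-0.0663,0],
])

```text
time: 12.85
ee_pos: [0.5175, -0.0741, 0.1204]
tcp_rot: [-180.0, 0.0, 74.5]
wrist_force: [1.2, 0.5, 0.4]
opening: 0.0341
grasp_force: 45.0
```

Converted, -0.8 cm / 80 = -0.01, -0.6 cm / 80 = -0.0075.

>>> servo_tool([
  [0,0,-0.0025,0],
  [0,0,-0.005,0],
  [0,0,-0.0075,0],
  [0,0,-0.01,0],
  [0,0,-0.01,0],
  [0,0,-0.01,0],
])

```text
time: 13.35
ee_pos: [0.5176, -0.074, 0.1126]
tcp_rot: [-180.0, 0.0, 74.5]
wrist_force: [-0.9, 1.1, -0.5]
opening: 0.0337
grasp_force: 45.1
```

Converted, -0.4 cm / 80 = -0.005, -0.3 cm / 80 = -0.0038.

>>> servo_tool([
  [0,0,-0.0013,0],
  [0,0,-0.0025,0],
  [0,0,-0.0038,0],
  [0,0,-0.005,0],
  [0,0,-0.005,0],
])

```text
time: 13.77
ee_pos: [0.5179, -0.074, 0.109]
tcp_rot: [180.0, -0.0, 74.5]
wrist_force: [0.8, 0.3, 3.5]
opening: 0.0341
grasp_force: 45.4
```

Converted, -0.3 cm / 80 = -0.0038, -0.2 cm / 80 = -0.0025.

>>> servo_tool([
  [0,0,-0.0013,0],
  [0,0,-0.0025,0],
  [0,0,-0.0038,0],
  [0,0,-0.0038,0],
  [0,0,-0.0038,0],
])

```text
time: 14.18
ee_pos: [0.5173, -0.0741, 0.1051]
tcp_rot: [-179.9, 0.0, 74.5]
wrist_force: [-0.3, 0.0, -1.0]
opening: 0.0341
grasp_force: 45.0
```

It has clicked; I'll push on until it resists.

Converted, -0.3 cm / 80 = -0.0038, -0.2 cm / 80 = -0.0025.

>>> servo_tool([
  [0,0,-0.0013,0],
  [0,0,-0.0025,0],
  [0,0,-0.0038,0],
  [0,0,-0.0038,0],
  [0,0,-0.0038,0],
])

```text
time: 14.6
ee_pos: [0.5176, -0.0741, 0.1026]
tcp_rot: [-180.0, 0.0, 74.5]
wrist_force: [0.2, 0.8, -0.2]
opening: 0.0341
grasp_force: 45.2
```

Converted, -0.1 cm / 80 = -0.0013.

>>> servo_tool([
  [0,0,-0.0013,0],
  [0,0,-0.0013,0],
  [0,0,-0.0013,0],
])

```text
time: 14.85
ee_pos: [0.518, -0.0741, 0.1024]
tcp_rot: [179.9, -0.0, 74.5]
wrist_force: [-0.4, 0.3, 4.7]
opening: 0.0338
grasp_force: 45.6
```

Converted, -0.1 cm / 80 = -0.0013.

>>> servo_tool([
  [0,0,-0.0013,0],
  [0,0,-0.0013,0],
  [0,0,-0.0013,0],
  [0,0,-0.0013,0],
])

```text
time: 15.18
ee_pos: [0.5182, -0.0741, 0.1024]
tcp_rot: [179.9, -0.0, 74.5]
wrist_force: [-2.6, -0.4, 12.1]
opening: 0.034
grasp_force: 46.2
```

Converted, -0.02 cm / 80 = -0.0003.

>>> servo_tool([
  [0,0,-0.0003,0],
  [0,0,-0.0003,0],
  [0,0,-0.0003,0],
  [0,0,-0.0003,0],
  [0,0,-0.0003,0],
  [0,0,-0.0003,0],
  [0,0,-0.0003,0],
  [0,0,-0.0003,0],
])

```text
time: 15.85
ee_pos: [0.5183, -0.0741, 0.1024]
tcp_rot: [179.9, -0.0, 74.5]
wrist_force: [-2.9, 0.1, 13.5]
opening: 0.0343
grasp_force: 46.3
```

```bash
python3 - <<'E'
from h import *
o=get_obs();b=camera('scene')[:,:,::-1];cv2.imwrite('pics/sc8.png',b)
h=cv2.cvtColor(b,cv2.COLOR_BGR2HSV);m=(h[:,:,0]>100)&(h[:,:,0]<128)&(h[:,:,1]>120);m[:185]=0;m[210:]=0;m[:,:310]=0;m[:,345:]=0
v,u=np.nonzero(m);print(o['ee_pos'],o['wrist_force'],'label',u.mean(),v.mean(),v.min(),v.max(),'exp',proj('scene',[.5178,-.0735,.035]))
b0=cv2.imread('pics/sc7.png');h=cv2.cvtColor(b0,cv2.COLOR_BGR2HSV);m=(h[:,:,0]>100)&(h[:,:,0]<128)&(h[:,:,1]>120);m[:185]=0;m[210:]=0;m[:,:310]=0;m[:,345:]=0
v,u=np.nonzero(m);print('before',u.mean(),v.mean(),v.min(),v.max())
E
```

```text
[ 0.51827771 -0.07412768  0.10237389] [-2.87220435  0.05553464 13.4521727 ] label 327.3888888888889 200.65555555555557 196 205 exp [327.6335938 196.4878203]
before 326.65263157894736 201.42105263157896 196 206
```

```bash
python3 -c "
from workcell import *
print(job_done())"
```

```text
the job is handed in; nothing more can be done
None
```

The job is handed in, though no verdict came back: the fallen bottle is standing upright, the white cap went through its click onto the collar (tool height matches home within 0.1 mm), and the gripper is still pressing at about 13 N; I never moved near the second bottle.

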